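# Stack a bearing for pressing

### The arm

A 6-joint arm with a two-finger parallel gripper is mounted at the origin on a cart in front of the work surface, level with it; the furniture and walls round the work are solid. World frame = base frame: x ahead of the robot, y to its left, z up, the work surface at z = 0. Lengths are in mm, angles in degrees, forces in N, time in s.
With the tool pointing down it reaches from about 300 to 875 mm from the base axis. Payload 6.4 kg.
Tool frame: the origin (TCP) lies between the finger pads; the fingertips stand 19 mm ahead of it and the grasp point (between the pads) is the TCP; z points along the fingers, y is the line along which they close (so a half turn about z gives the same grasp; the last joint's range is limited). The gripper opens to 85 mm and grips with 20 to 120 N. Pads are 22 mm wide; open, the fingers measure 114 mm over their backs; the gripper's body (76 mm by 85 mm) begins 54 mm behind the grasp point. The pads swing forward as they close: fully open they stand 13 mm farther back than shut.
Start: joints at [-85.273, 10.359, 92.074, -0, 77.567, -11.82], TCP at [163.777, -551.197, 250.288] pointing down, gripper open.
Joint ranges: [-171.53, 171.53], [-51.25, 118.39], [17.06, 147.69], [-65.23, 245.23], [0, 150.52], [-178.68, 178.68]. Speed limits (degrees/s): [147.25, 147.25, 172.46, 180, 180, 180].

### API

Orientations are given as [roll, pitch, yaw] about the fixed x, y, z axes, in that order (R = Rz(yaw) Ry(pitch) Rx(roll)).
In Python, from plant import r gives the robot as it stands. The module is installed in compiled form; this text tells all that it offers.
- The arm moves only by the tool servo_tool, never from a script. Its argument "rows" is text: rows parted by semicolons, each of 6 numbers parted by spaces: the shift along the tool's x, y, z in m, then the turn, a rotation vector about the tool's x, y, z in rad. A call has 1 to 12 rows; each row shifts and turns the commanded pose from where the row before left it, along the tool's axes as they then stand; what a row does not reach is not made up. A row lasts 1/10 s, in which the tool goes at most 50 mm and 8.59 degrees, less where a joint would pass 70% of its speed; a pose out of reach is approached as far as the arm can. A call with a gripper value outside its range is refused whole. "gripper" is the finger opening in m, from 0 to 0.0854, set as the call begins (left out, the last holds). The fingers move at their own pace and stop on an object; "force" is the grip in N (left out, the last holds). Time passes only in rows, so rows that do not move let the fingers close. It gives the time, the measured TCP pose, the force, the opening and the grip force at its end, in the units of the state.
- r.state(): the state, without advancing time (a new reading comes with each control period).
- r.grab_frame(name): name is "scene" or "top" or "wrist"; returns a dict with "image" (480x640x3 uint8, blue, green, red), "vertical_fov" (degrees; the focal length in pixels is half the picture's height over the tangent of half this angle, whatever the lens; pixels are square), "cx", "cy" (the principal point, pixels), "dist" ([k1, k2, p1, p2, k3] as OpenCV has them; the pictures are not rectified), "eye" and "attitude" of the camera in the world. Camera axes: x right, y down, z forward; pixel columns grow to the right and rows downward; lengths in mm; the calibration is good to about 2 mm. A picture is of the moment at which its call begins. There is no depth.
- r.close_job(): hands the job in; it is judged then, once.
The state is a dict: "t": time; "qpos": joint angles; "joint_vel": joint speeds; "effort": joint torques, N m; "position": TCP position; "tcp_rot": TCP orientation; "contact_force": force on the tool from outside, world axes, zero at the start; "torque": the same for the moment, N m; "finger_gap": finger opening in mm; "gripper_force": force on a finger pad.
Only numpy, scipy, OpenCV 4.12 (cv2) and the standard library are available. Lean on these libraries where they do the work, as an engineer would, in place of code of your own. Each camera call takes 0.05 s, during which the arm holds its last target. There are 200 camera calls.

### The job

Build up the bearing-pressing stack on the round steel press plate, from the bottom up: the black support sleeve into the plate's recess, the blue flanged hub on it with its spigot in the sleeve, the ball bearing flat in the lead-in on top of the hub, and last the driver whose disc covers both bearing rings, with its pilot in the bearing's bore. Set each part fully home, upright, and let it go before you fetch the next. Leave the small driver and the oil can standing where they are.

Things in the scene. Friction and masses are not known exactly. Their poses are not given: they have to be found in the camera images.
- press_plate: Press plate (target): round plate of bare grey steel fixed to the bench, 110 mm across, 22 mm high, three small screw heads on top. Central round recess for the sleeve, 62 mm wide, 8 mm deep (floor 14 mm above the origin), its mouth chamfered to 68 mm; a dark 40 mm hole goes through the floor. Origin: centre of the underside, on the bench and on the recess axis; z up.
- support_sleeve: Support sleeve: tube of near-black steel with two thin bright lines round it, 60 mm outside, bore 49 mm, 40 mm high, 0.35 kg, edges chamfered, both ends alike, upright at the start. 2 mm play all round in the plate's recess; seated, its origin is 14 mm above the plate's. Origin: centre of the lower end; z is its axis, up.
- flanged_hub: Flanged hub: blue, upright, 44 mm high, 0.45 kg. Heights from its origin (centre of the lower face; z up, its axis): spigot 45 mm across, 0-6 mm; flange 78 mm across, 6-14 mm; boss 58 mm across, 14-44 mm (grip it). The boss's top has a 50 mm wide lead-in, 5 mm deep, chamfered, for the bearing. Spigot: 2 mm play all round in the sleeve; seated, its origin is 34 mm above the sleeve's.
- ball_bearing: Ball bearing: bright steel ring with rust-red seals, 47 mm outside, bore 25 mm, 16 mm high, 0.14 kg, both faces alike, lying flat at the start. 1.5 mm play all round in the hub's lead-in, where it stands 11 mm proud, its origin 39 mm above the hub's (only a press could push it farther). Origin: centre of its lower face; z is its axis, up.
- wide_driver: Wide driver: 59 mm high, 0.2 kg, upright on its pilot. Heights from its origin (centre of the pilot's lower face; z up, its axis): pilot 22 mm across, 0-8 mm, chamfered; light alloy disc 46 mm across, 8-24 mm; dark stem 20 mm across, 24-59 mm (grip it). Pilot: 1.5 mm play all round in the bearing's bore; seated with the disc on the bearing, its origin is 8 mm above the bearing's.
- small_driver: Small driver (not to be used): same shape, height and colours as the wide driver, but its disc is only 31 mm across and would press on the bearing's inner ring alone. Loose, upright on its pilot. Origin: centre of the pilot's lower face; z up.
- oil_can: Oil can (bystander): red, round, 64 mm across, with a thin upright spout, 150 mm high in all, loose. Origin: centre of its underside; z up.
Things that resemble listed ones, but are neither listed nor needed, are in the scene too. There is more than one size of the press_plate; the one meant has the size given above.

How it is judged (in metres and radians):
On the way, in this order (a step that is already met when the one before it is completed fails the run):
1. the support sleeve stands home in the plate's recess and is let go (horizontal distance between support_sleeve and press_plate below 0.005 m and z of support_sleeve in the frame of press_plate between 0.011 and 0.017 m and angle between support_sleeve's own z axis and vertical below 0.06 rad and contact force between the fingers and support_sleeve below 0.3 N and linear speed of support_sleeve below 0.02 m/s), for 0.2 s.
2. the flanged hub sits home on the sleeve and is let go (horizontal distance between support_sleeve and press_plate below 0.005 m and z of support_sleeve in the frame of press_plate between 0.011 and 0.017 m and angle between each of support_sleeve, flanged_hub's own z axis and vertical below 0.06 rad and horizontal distance between flanged_hub and support_sleeve below 0.005 m and z of flanged_hub in the frame of support_sleeve between 0.031 and 0.037 m and contact force between the fingers and flanged_hub below 0.3 N and linear speed of flanged_hub below 0.02 m/s), for 0.2 s.
3. the ball bearing lies home in the hub's lead-in and is let go (horizontal distance between support_sleeve and press_plate below 0.005 m and z of support_sleeve in the frame of press_plate between 0.011 and 0.017 m and angle between each of support_sleeve, flanged_hub, ball_bearing's own z axis and vertical below 0.06 rad and horizontal distance between flanged_hub and support_sleeve below 0.005 m and z of flanged_hub in the frame of support_sleeve between 0.031 and 0.037 m and horizontal distance between ball_bearing and flanged_hub below 0.004 m and z of ball_bearing in the frame of flanged_hub between 0.036 and 0.042 m and contact force between the fingers and ball_bearing below 0.3 N and linear speed of ball_bearing below 0.02 m/s), for 0.2 s.
4. the wide driver stands on the bearing with its pilot in the bore and is let go (horizontal distance between support_sleeve and press_plate below 0.005 m and z of support_sleeve in the frame of press_plate between 0.011 and 0.017 m and angle between each of support_sleeve, flanged_hub, ball_bearing, wide_driver's own z axis and vertical below 0.06 rad and horizontal distance between flanged_hub and support_sleeve below 0.005 m and z of flanged_hub in the frame of support_sleeve between 0.031 and 0.037 m and horizontal distance between ball_bearing and flanged_hub below 0.004 m and z of ball_bearing in the frame of flanged_hub between 0.036 and 0.042 m and horizontal distance between wide_driver and ball_bearing below 0.004 m and z of wide_driver in the frame of ball_bearing between 0.005 and 0.011 m and contact force between the fingers and wide_driver below 0.3 N and linear speed of wide_driver below 0.02 m/s), for 0.2 s.
At the end, for the whole second after the job is handed in: Sleeve home in the plate's recess (axis within 5 mm of the plate's), hub home on the sleeve (within 5 mm), bearing home in the hub's lead-in (within 4 mm), wide driver home on the bearing (within 4 mm); each seated height within 3 mm, all upright within 0.06 rad, released and at rest (all of step 4 and contact force between the fingers and support_sleeve below 0.3 N and linear speed of each of support_sleeve, flanged_hub, ball_bearing below 0.02 m/s and contact force between the fingers and flanged_hub below 0.3 N and contact force between the fingers and ball_bearing below 0.3 N); the robot touches nothing.
It fails at once if the small driver is shifted by more than 25 mm or tipped (distance of small_driver from where it was at the start of the episode above 0.025 m or angle between small_driver's own z axis and vertical above 0.3 rad).
It fails at once if the oil can is shifted by more than 25 mm or tipped (distance of oil_can from where it was at the start of the episode above 0.025 m or angle between oil_can's own z axis and vertical above 0.3 rad).
It also fails if it takes over 115 s, if anything falls off the work surface, if the arm or the gripper's body presses on something with over 40 N, if the wrist force passes 120 N, or if a joint passes its speed limit or range.

## Working session

There is one attempt and no reset: what is moved stays moved. The work goes in short steps, Python scripts to look and compute and a tool call to move; the robot and the scene stay as the last step left them, time stands still between calls to the robot, and variables do not carry over. Pictures are saved under pics/ and viewed, at most 14 in all, crops included, and the job is handed in when it is done.

Besides the shell and the picture viewer there is one more tool, called after ">>>" as name(argument=value, ...), one argument or row to a line, values as JSON. servo_tool: Moves the arm, as the interface text tells. Its arguments: {"type":"object","properties":{"rows":{"type":"string"},"gripper":{"type":"number"},"force":{"type":"number"}},"required":["rows"]}

```bash
mkdir -p pics; cat > h.py <<'E'
import numpy as np, cv2, json
from scipy.spatial.transform import Rotation as R
def cam(f):
    fl=240/np.tan(np.radians(f["vertical_fov"])/2)
    K=np.array([[fl,0,f["cx"]],[0,fl,f["cy"]],[0,0,1]])
    Rm=np.array(f["attitude"],float)
    if Rm.shape!=(3,3): Rm=R.from_euler('xyz',Rm,degrees=True).as_matrix()
    return K,np.array(f["dist"],float),Rm,np.array(f["eye"],float)
def px2w(f,pts,z):
    K,d,Rm,e=cam(f)
    u=cv2.undistortPoints(np.array(pts,float).reshape(-1,1,2),K,d).reshape(-1,2)
    v=np.c_[u,np.ones(len(u))]@Rm.T
    return e+v*((np.broadcast_to(z,len(u))-e[2])/v[:,2])[:,None]
def w2px(f,P):
    K,d,Rm,e=cam(f)
    return cv2.projectPoints(((np.atleast_2d(P)-e)@Rm).astype(float),np.zeros(3),np.zeros(3),K,d)[0].reshape(-1,2)
def save(f,n):
    cv2.imwrite(f"pics/{n}.png",f["image"]); np.save(f"pics/{n}.npy",f,allow_pickle=True)
def load(n): return np.load(f"pics/{n}.npy",allow_pickle=True).item()
E
python3 - <<'E'
from h import *
from plant import r
for n in ("scene","top"):
    f=r.grab_frame(n); save(f,n+"0"); print(n,{k:v for k,v in f.items() if k!="image"})
print(r.state())
E
```

```text
scene {'vertical_fov': 42.82143694632833, 'cx': 320.7379570707562, 'cy': 239.35298807613103, 'dist': array([-0.0462634,  0.       ,  0.       ,  0.       ,  0.       ]), 'eye': array([ -154.89294951, -1138.2670385 ,   626.73518693]), 'attitude': array([-113.14029382,    1.5196382 ,  -35.99786074])}
top {'vertical_fov': 44.00278775798349, 'cx': 322.8504018463307, 'cy': 243.45141415924235, 'dist': array([-0.06647662,  0.        ,  0.        ,  0.        ,  0.        ]), 'eye': array([ 530.24379952,  -53.12642807, 1286.36588985]), 'attitude': array([-176.89899878,   -0.69581054,  -88.58957059])}
{'t': 0.1, 'qpos': array([-8.52741840e+01,  1.03971555e+01,  9.21245945e+01,  5.85590365e-04,
        7.75670249e+01, -1.18211613e+01]), 'joint_vel': array([-0.01407937, -0.09553477, -0.14651822,  0.14434161,  0.06718253,
       -0.09178248]), 'effort': array([ 4.59996718e-04, -4.45876050e+01, -3.52239060e+01, -2.76186111e-04,
        4.08660999e-03,  6.16515138e-06]), 'position': array([ 163.73250273, -550.72487805,  249.49017422]), 'tcp_rot': array([-1.79913225e+02, -1.87457540e-02,  1.65468367e+01]), 'contact_force': array([-0.58167424,  0.46737877, -0.08216343]), 'torque': array([-0.01842415, -0.01271879,  0.0168818 ]), 'gripper_force': 0.0, 'finger_gap': 85.81619005207817}
```

View pics/top0.png

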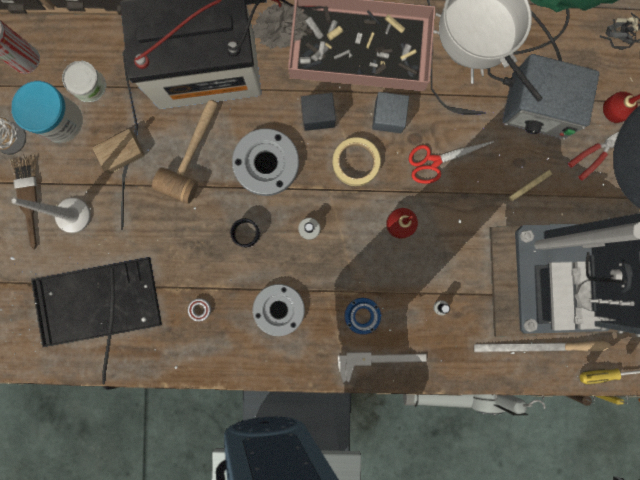

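View pics/scene0.png

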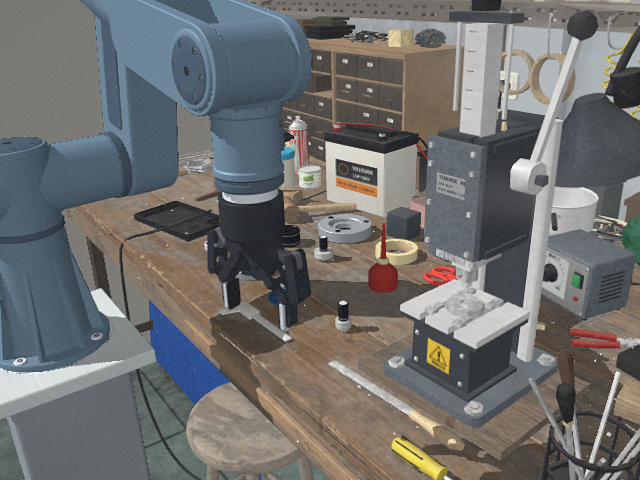

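Top view, naming the candidates:
- **Plates:** (266,161), about 66 px or 140 mm across, and (279,310), about 52 px or 110 mm. The second fits.
- **Drivers:** (309,228), disc about 20 px, and (443,308), about 15 px. The first fits the wide one.
- **Other parts:** sleeve (245,233), bearing (199,310), hub (363,316), oil can (402,223). The tape ring (357,161) is not needed.

I'll confirm these in enlarged crops.

```bash
python3 - <<'E'
from h import *
f=load("top0"); im=f["image"]
tiles=[]
for c in [(245,233),(309,228),(443,308),(199,310),(279,310),(363,316)]:
    x,y=c; t=cv2.resize(im[y-32:y+32,x-32:x+32],(256,256),interpolation=cv2.INTER_CUBIC); tiles.append(t)
m=np.vstack([np.hstack(tiles[:3]),np.hstack(tiles[3:])]); cv2.imwrite("pics/crops.png",m)
E
```

```text
(no output)
```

View pics/crops.png

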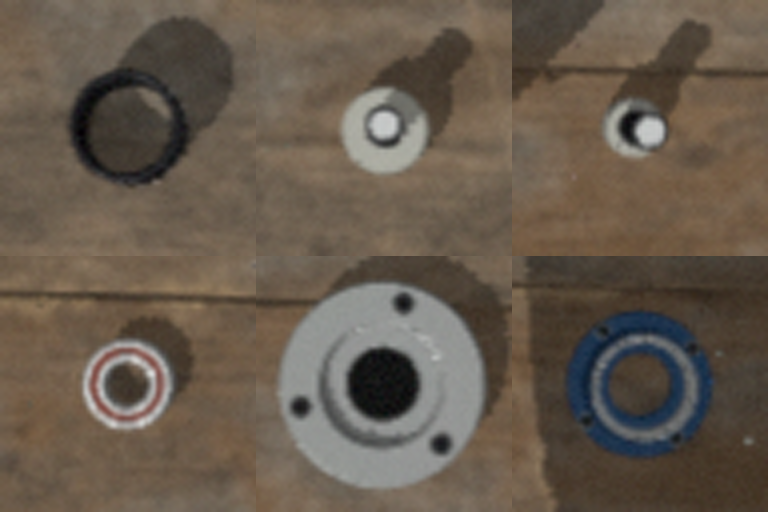

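```bash
python3 - <<'E'
from h import *
f=load("top0")
for n,c,u,z,d in [("sleeve",(245,233),(129,127),40,59),("wide",(309,228),(385-256,131),24,43),("small",(443,308),(635-512,128),24,31),("bearing",(199,310),(128,385-256),16,45),("plate",(279,310),(382-256,385-256),22,104),("hub",(363,316),(640-512,384-256),14,73)]:
    p=np.array(c)-32+(np.array(u)+.5)/4-.5
    w=px2w(f,[p,p+[1,0]],z); print(n,p.round(2),w[0].round(1),"diam",d/4*2*np.linalg.norm(w[1]-w[0])if 0 else (round(np.linalg.norm(w[1]-w[0])*d*2/4/ (2 if d>50 or 1 else 1),1)))
print(px2w(f,[(402,223)],40), r if 0 else "")
E
```

```text
sleeve [244.88 232.38] [617.3  97.9  40. ] diam 31.0
wide [308.88 228.38] [630.4 -36.2  24. ] diam 22.9
small [441.38 307.62] [ 468.6 -322.4   24. ] diam 16.6
bearing [198.62 309.88] [451.  194.4  16. ] diam 24.1
plate [278.12 309.88] [455.7  24.5  22. ] diam 55.1
hub [362.62 315.62] [ 447.4 -155.6   14. ] diam 39.0
[[ 645.5827933  -232.62259533   40.        ]]
```

The crops confirm it. The wide driver's disc is about 46 mm and the small one's 31–33 mm. The (279,310) plate is about 110 mm. Sleeve, bearing and hub are as listed.

>>> servo_tool(
  rows="0 0 0 0 0 0.1444; 0 0 0 0 0 0.1444; 0.0252 -0.036 0 0 0 0;0.0252 -0.036 0 0 0 0;0.0252 -0.036 0 0 0 0;0.0252 -0.036 0 0 0 0;0.0252 -0.036 0 0 0 0;0.0252 -0.036 0 0 0 0;0.0252 -0.036 0 0 0 0;0.0252 -0.036 0 0 0 0;0.0252 -0.036 0 0 0 0;0.0252 -0.036 0 0 0 0",
  gripper=0.0854,
)

```text
t: 1.3
position: [416.3, -189.4, 250.2]
tcp_rot: [-180.0, 0.0, -0.0]
contact_force: [0.2, -1.2, 1.0]
finger_gap: 85.4
gripper_force: 0.0
```

>>> servo_tool(
  rows="0.0252 -0.036 0 0 0 0;0.0252 -0.036 0 0 0 0;0.0252 -0.036 0 0 0 0;0.0252 -0.036 0 0 0 0;0.0252 -0.036 0 0 0 0;0.0252 -0.036 0 0 0 0;0.0252 -0.036 0 0 0 0;0.0252 -0.036 0 0 0 0;0 0 0 0 0 0;0 0 0 0 0 0",
)

```text
t: 2.3
position: [617.1, 97.7, 249.2]
tcp_rot: [180.0, 0.1, 0.1]
contact_force: [0.0, -0.6, -0.1]
finger_gap: 85.4
gripper_force: 0.0
```

```bash
python3 - <<'E'
from h import *
from plant import r
f=r.grab_frame("wrist"); save(f,"w1"); print({k:v for k,v in f.items() if k!="image"})
print(r.state()["position"],r.state()["tcp_rot"])
E
```

```text
{'vertical_fov': 58.17606518414639, 'cx': 312.6808689022746, 'cy': 230.48135207355614, 'dist': array([-0.06675081,  0.        ,  0.        ,  0.        ,  0.        ]), 'eye': array([699.39738521,  97.35774176, 373.05713233]), 'attitude': array([ 1.61353860e+02,  6.80222357e-02, -8.98871140e+01])}
[616.80025062  96.77028886 249.43270103] [1.79978055e+02 1.01309879e-01 3.96633325e-02]
```

View pics/w1.png

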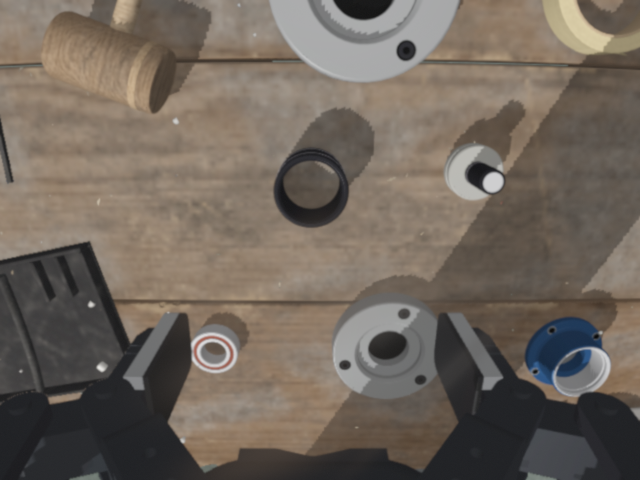

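The wrist view shows sleeve (311,188), wide driver (475,172), bearing (214,350), plate (388,347) and hub (568,357). I'll overlay predicted outlines on it to refine the positions.

```bash
cat >> h.py <<'E'
S=4
def overlay(f,name,circs,box):
    x0,y0,x1,y1=box; im=cv2.resize(f["image"][y0:y1,x0:x1],None,fx=S,fy=S,interpolation=cv2.INTER_CUBIC)
    a=np.linspace(0,2*np.pi,90)
    for (x,y,z,d) in circs:
        p=w2px(f,np.c_[x+d/2*np.cos(a),y+d/2*np.sin(a),0*a+z])
        q=((p-[x0,y0]+.5)*S-.5)
        cv2.polylines(im,[np.round(q*16).astype(int)],True,(0,255,0),1,cv2.LINE_AA,4)
    return im
E
python3 - <<'E'
from h import *
f=load("w1")
def b(c): return (c[0]-32,c[1]-32,c[0]+32,c[1]+32)
A=[overlay(f,"",[(617.3,97.9,40,60),(617.3,97.9,0,60),(617.3,97.9,40,49)],(260,138,324+40,138+72)),
]
S4=[]
for c,cs in [((311,188),[(617.3,97.9,39,60),(617.3,97.9,0,60),(617.3,97.9,39,49)]),
 ((475,172),[(630.4,-36.2,24,46),(630.4,-36.2,59,20)]),
 ((214,350),[(451,194.4,16,47),(451,194.4,16,25)]),
 ((388,347),[(455.7,24.5,22,110),(455.7,24.5,22,68),(455.7,24.5,14,40)]),
 ((568,357),[(447.4,-155.6,14,78),(447.4,-155.6,44,58)])]:
    k=50 if c[0]!=388 else 62
    t=overlay(f,"",cs,(c[0]-k,c[1]-k,c[0]+k,c[1]+k)); S4.append(cv2.resize(t,(266,266),interpolation=cv2.INTER_AREA))
S4.append(0*S4[0])
cv2.imwrite("pics/ov.png",np.vstack([np.hstack(S4[:3]),np.hstack(S4[3:])]))
E
```

```text
(no output)
```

View pics/ov.png

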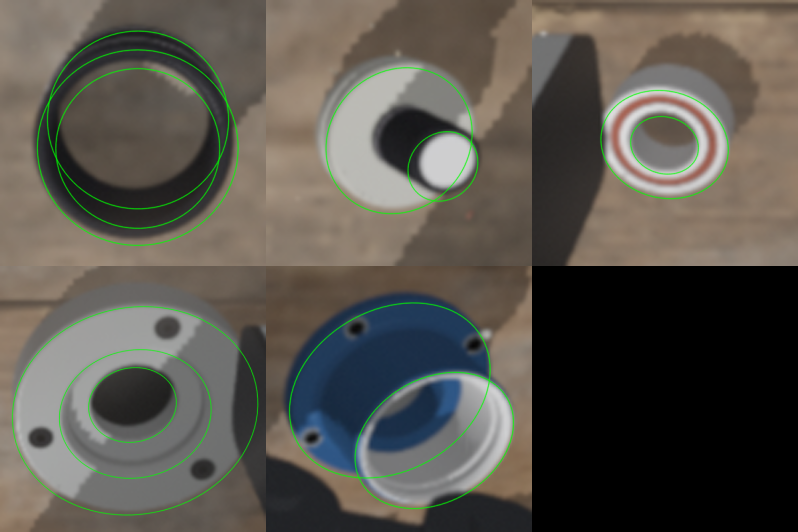

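Predictions and image agree within about 1–2 mm. I'll grip each part first along y, then along x, so that it is centred in the hand both ways.

>>> servo_tool(
  rows="0 -0.0015 0.04 0 0 0;0 0 0.04 0 0 0;0 0 0.04 0 0 0;0 0 0.04 0 0 0;0 0 0.03 0 0 0;0 0 0.02 0 0 0;0 0 0.01 0 0 0;0 0 0 0 0 0",
)

```text
t: 3.15
position: [616.1, 97.2, 29.2]
tcp_rot: [180.0, 0.2, -0.1]
contact_force: [0.4, 0.8, -0.4]
finger_gap: 85.6
gripper_force: 0.0
```

>>> servo_tool(
  rows="0 0 0 0 0 0;0 0 0 0 0 0;0 0 0 0 0 0;0 0 0 0 0 0;0 0 0 0 0 0;0 0 0 0 0 0;0 0 0 0 0 0;0 0 0 0 0 0",
  gripper=0.05,
  force=20,
)

```text
t: 3.95
position: [618.8, 98.1, 32.4]
tcp_rot: [180.0, -0.2, 0.0]
contact_force: [-0.6, -0.6, 6.8]
finger_gap: 58.0
gripper_force: 22.7
```

>>> servo_tool(
  rows="0 0 0 0 0 0;0 0 0 0 0 0;0 0 0 0 0 0;0 0 0 0 0 0;0 0 0 0 0 0;0 0 0 0 0 0",
  gripper=0.0854,
)

```text
t: 4.55
position: [617.3, 98.3, 30.2]
tcp_rot: [180.0, 0.0, 0.0]
contact_force: [0.2, 0.3, -0.5]
finger_gap: 85.5
gripper_force: 0.0
```

>>> servo_tool(
  rows="0 0 0 0 0 -0.1428;0 0 0 0 0 -0.1428;0 0 0 0 0 -0.1428;0 0 0 0 0 -0.1428;0 0 0 0 0 -0.1428;0 0 0 0 0 -0.1428;0 0 0 0 0 -0.1428;0 0 0 0 0 -0.1428;0 0 0 0 0 -0.1428;0 0 0 0 0 -0.1428;0 0 0 0 0 -0.1428;0 0 0 0 0 0",
)

```text
t: 5.75
position: [617.3, 98.3, 30.2]
tcp_rot: [-180.0, 0.0, 90.1]
contact_force: [0.6, -0.5, -0.3]
finger_gap: 85.3
gripper_force: 0.0
```

>>> servo_tool(
  rows="0 0 0 0 0 0;0 0 0 0 0 0;0 0 0 0 0 0;0 0 0 0 0 0;0 0 0 0 0 0;0 0 0 0 0 0;0 0 0 0 0 0;0 0 0 0 0 0",
  gripper=0.05,
  force=40,
)

```text
t: 6.55
position: [617.8, 98.3, 30.7]
tcp_rot: [180.0, -0.0, 90.0]
contact_force: [0.6, -0.1, 5.6]
finger_gap: 58.3
gripper_force: 44.2
```

>>> servo_tool(
  rows="0 0 -0.01 0 0 0;0 0 -0.03 0 0 0;0 0 -0.03 0 0 0;0 0 -0.03 0 0 0;0 0 0 0 0 0;0 0 0 0 0 0",
)

```text
t: 7.15
position: [616.9, 98.3, 129.9]
tcp_rot: [-180.0, 0.0, 90.0]
contact_force: [-0.5, 0.3, -4.3]
finger_gap: 57.8
gripper_force: 44.7
```

```bash
python3 - <<'E'
from h import *
from plant import r
f=r.grab_frame("wrist"); save(f,"w2"); s=r.state();print(s["position"],s["tcp_rot"],s["finger_gap"])
x,y,z=s["position"]
print(w2px(f,[[x,y,z],[x,y,z-30]]))
cv2.imwrite("pics/w2.png",cv2.resize(f["image"][200:480,160:480],None,fx=2,fy=2))
E
```

```text
[615.94046694  98.32588776 128.52151948] [-1.79821910e+02 -3.10282717e-03  9.00051163e+01] 57.89176866573857
[[308.97328299 341.30853807]
 [309.63114052 299.72278079]]
```

View pics/w2.png

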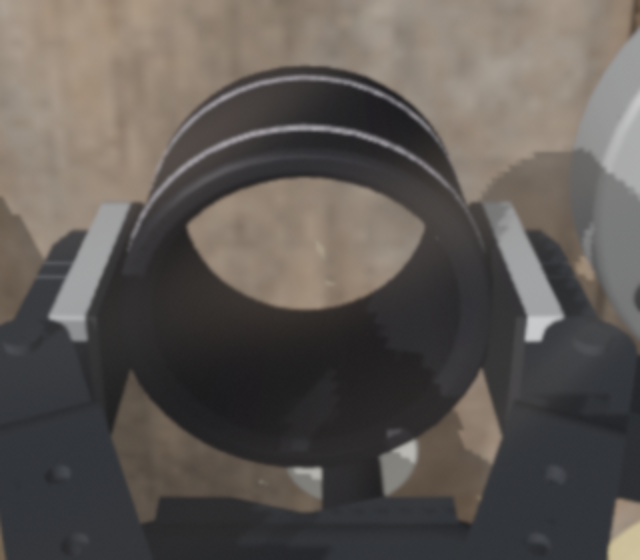

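>>> servo_tool(
  rows="-0.0123 -0.027 0 0 0 0;-0.0123 -0.027 0 0 0 0;-0.0123 -0.027 0 0 0 0;-0.0123 -0.027 0 0 0 0;-0.0123 -0.027 0 0 0 0;-0.0123 -0.0267 0 0 0 0;0 0 0 0 0 0;0 0 0.03 0 0 0;0 0 0.02 0 0 0;0 0 0.01 0 0 0;0 0 0 0 0 0;0 0 0 0 0 0",
)

```text
t: 8.4
position: [455.7, 24.6, 70.2]
tcp_rot: [-180.0, -0.0, 90.0]
contact_force: [0.7, -0.5, -3.0]
finger_gap: 57.7
gripper_force: 45.0
```

```bash
python3 - <<'E'
from h import *
from plant import r
f=r.grab_frame("scene"); save(f,"s2"); g=r.grab_frame("top"); save(g,"t2"); s=r.state();print(s["position"],s["tcp_rot"],s["finger_gap"])
x,y=455.7,24.5
print(w2px(g,[[x,y,22]]),w2px(f,[[x,y,22]]))
w=r.grab_frame("wrist"); save(w,"w3")
z=40
im=overlay(w,"",[(x,y,22,110),(x,y,22,68),(s["position"][0],s["position"][1],s["position"][2]+10,60),(s["position"][0],s["position"][1],s["position"][2]-30,60)],(200,150,400,300))
cv2.imwrite("pics/w3.png",im)
E
```

```text
[456.50937131  24.4330625   71.03330268] [1.79919078e+02 1.48389993e-02 9.00087107e+01] 57.876173387519444
[[278.13352535 309.89698023]] [[246.84242076 260.57722447]]
```

View pics/w3.png

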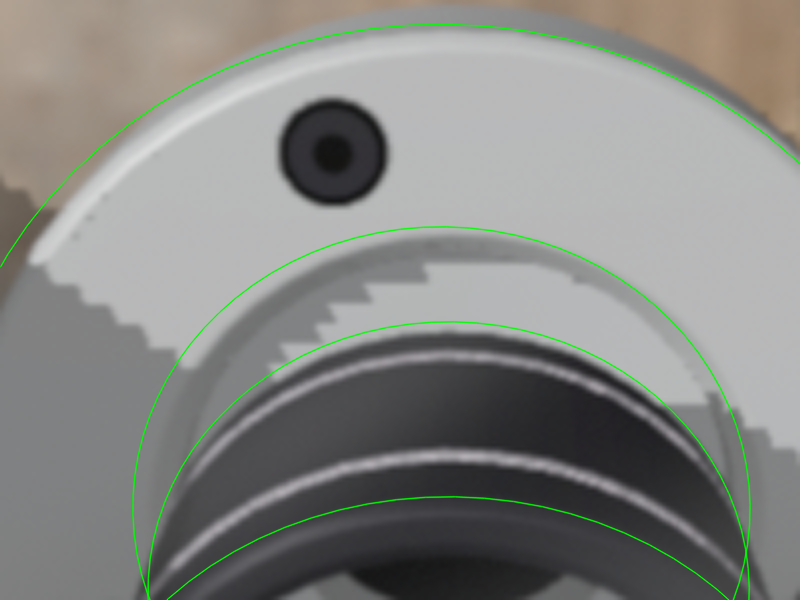

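Sleeve and plate agree within about 1 mm; I'll nudge +0.6 mm in x and lower it.

>>> servo_tool(
  rows="0 0.0006 0.008 0 0 0;0 0 0.006 0 0 0;0 0 0.004 0 0 0;0 0 0.004 0 0 0;0 0 0.003 0 0 0;0 0 0.002 0 0 0;0 0 0 0 0 0;0 0 0 0 0 0",
)

```text
t: 9.35
position: [456.2, 24.5, 44.6]
tcp_rot: [-179.9, 0.0, 90.0]
contact_force: [-8.7, 0.2, 16.9]
finger_gap: 57.9
gripper_force: 47.4
```

>>> servo_tool(
  rows="0 0 0 0 0 0;0 0 0 0 0 0;0 0 0 0 0 0;0 0 0 0 0 0;0 0 0 0 0 0;0 0 -0.03 0 0 0;0 0 -0.04 0 0 0;0 0 -0.04 0 0 0;0 0 -0.04 0 0 0;0 0 -0.04 0 0 0;0 0 -0.02 0 0 0;0 0 0 0 0 0",
  gripper=0.0854,
)

```text
t: 10.55
position: [458.3, 24.1, 256.9]
tcp_rot: [179.6, 0.1, 90.0]
contact_force: [-0.9, -0.5, 0.4]
finger_gap: 85.4
gripper_force: 0.0
```

```bash
python3 - <<'E'
from h import *
from plant import r
s=r.state();print(s["position"],s["tcp_rot"])
w=r.grab_frame("wrist"); save(w,"w4")
x,y=456.3,24.5
print(w2px(w,[[x,y,54],[x,y,22]]))
im=overlay(w,"",[(x,y,22,110),(x,y,54,59),(x,y,54,49)],(230,250,390,390))
cv2.imwrite("pics/w4.png",im)
E
```

```text
[458.26307884  24.14589879 256.92374439] [1.79599934e+02 8.40387752e-02 9.00061158e+01]
[[307.91887512 195.73951686]
 [308.0578026  186.65394724]]
```

View pics/w4.png

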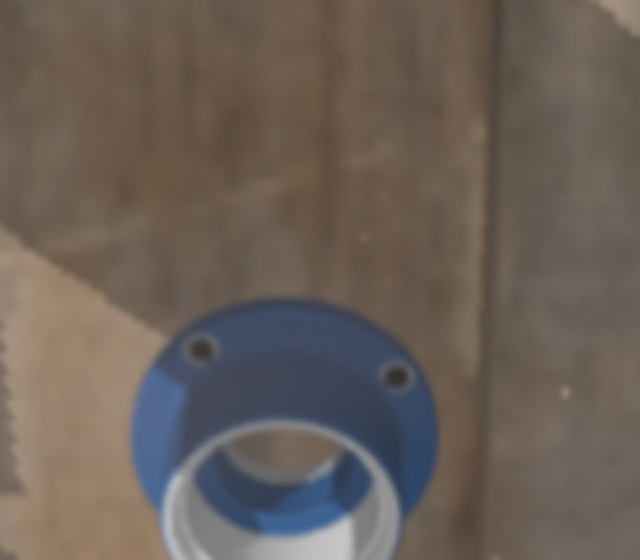

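The crop box was wrong: it shows the hub, not the sleeve. I'll crop again around (308,192).

```bash
python3 - <<'E'
from h import *
w=load("w4"); x,y=456.3,24.5
cv2.imwrite("pics/w4b.png",overlay(w,"",[(x,y,22,110),(x,y,54,60),(x,y,54,49)],(222,118,392,262)))
E
```

```text
(no output)
```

View pics/w4b.png

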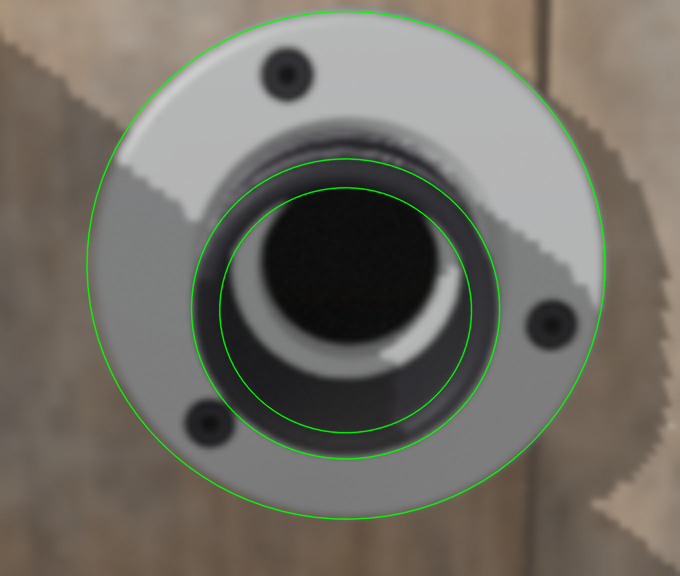

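The sleeve sits home and is concentric with the plate. Next is the hub.

>>> servo_tool(
  rows="-0.03 -0.0015 0 0 0 0;-0.03 -0.0015 0 0 0 0;-0.03 -0.0015 0 0 0 0;-0.03 -0.0015 0 0 0 0;-0.03 -0.0015 0 0 0 0;-0.0301 -0.0014 0 0 0 0;0 0 0.045 0 0 0;0 0 0.045 0 0 0;0 0 0.045 0 0 0;0 0 0.04 0 0 0;0 0 0.03 0 0 0;0 0 0.01 0 0 0",
)

```text
t: 11.8
position: [443.6, -153.2, 33.6]
tcp_rot: [-179.5, -0.3, 90.0]
contact_force: [-0.2, 0.1, -0.5]
finger_gap: 85.4
gripper_force: 0.0
```

>>> servo_tool(
  rows="0 0 0 0 0 0;0 0 0 0 0 0;0 0 0 0 0 0;0 0 0 0 0 0;0 0 0 0 0 0;0 0 0 0 0 0;0 0 0 0 0 0",
  gripper=0.05,
  force=20,
)

```text
t: 12.5
position: [447.9, -155.9, 39.2]
tcp_rot: [179.9, 0.0, 90.0]
contact_force: [-2.3, 1.5, 6.4]
finger_gap: 56.9
gripper_force: 23.5
```

>>> servo_tool(
  rows="0 0 0 0 0 0;0 0 0 0 0 0;0 0 0 0 0 0;0 0 0 0 0 0;0 0 0 0 0 0",
  gripper=0.0854,
)

```text
t: 13.0
position: [447.4, -155.6, 38.2]
tcp_rot: [-180.0, -0.0, 90.0]
contact_force: [-0.5, -0.0, -0.5]
finger_gap: 85.3
gripper_force: 0.0
```

>>> servo_tool(
  rows="0 0 0 0 0 0.1428;0 0 0 0 0 0.1428;0 0 0 0 0 0.1428;0 0 0 0 0 0.1428;0 0 0 0 0 0.1428;0 0 0 0 0 0.1428;0 0 0 0 0 0.1428;0 0 0 0 0 0.1428;0 0 0 0 0 0.1428;0 0 0 0 0 0.1428;0 0 0 0 0 0.1428;0 0 0 0 0 0",
)

```text
t: 14.2
position: [447.4, -155.6, 38.2]
tcp_rot: [-180.0, 0.0, -0.1]
contact_force: [-0.5, -0.8, 0.6]
finger_gap: 85.1
gripper_force: 0.0
```

>>> servo_tool(
  rows="0 0 0 0 0 0;0 0 0 0 0 0;0 0 0 0 0 0;0 0 0 0 0 0;0 0 0 0 0 0;0 0 0 0 0 0;0 0 0 0 0 0;0 0 0 0 0 0",
  gripper=0.05,
  force=45,
)

```text
t: 15.0
position: [447.5, -155.8, 38.6]
tcp_rot: [180.0, -0.0, 0.1]
contact_force: [-1.6, -0.1, 5.4]
finger_gap: 56.6
gripper_force: 47.5
```

>>> servo_tool(
  rows="0 0 -0.02 0 0 0;0 0 -0.04 0 0 0;0 0 -0.03 0 0 0;0.001 -0.03 0 0 0 0;0.002 -0.03 0 0 0 0;0.002 -0.03 0 0 0 0;0.002 -0.03 0 0 0 0;0.001 -0.03 0 0 0 0;0.001 -0.0301 0 0 0 0;0 0 0 0 0 0;0 0 0 0 0 0",
)

```text
t: 16.1
position: [455.6, 25.1, 127.5]
tcp_rot: [-180.0, 0.1, 0.2]
contact_force: [-0.6, -0.5, -4.4]
finger_gap: 56.1
gripper_force: 51.3
```

>>> servo_tool(
  rows="0 0 0.015 0 0 0;0 0 0.01 0 0 0;0 0 0.005 0 0 0;0 0 0.003 0 0 0;0 0 0.003 0 0 0;0 0 0.003 0 0 0;0 0 0.002 0 0 0;0 0 0.001 0 0 0;0 0 0 0 0 0;0 0 0 0 0 0",
)

```text
t: 17.1
position: [456.6, 24.5, 86.7]
tcp_rot: [180.0, -0.0, 0.0]
contact_force: [-2.8, 0.1, 0.6]
finger_gap: 56.3
gripper_force: 51.8
```

>>> servo_tool(
  rows="0 0 0.001 0 0 0;0 0 0 0 0 0;0 0 0 0 0 0",
)

```text
t: 17.4
position: [456.8, 24.5, 86.6]
tcp_rot: [180.0, -0.0, 0.0]
contact_force: [-6.4, -0.3, 12.0]
finger_gap: 56.8
gripper_force: 53.2
```

>>> servo_tool(
  rows="0 0 0 0 0 0;0 0 0 0 0 0;0 0 0 0 0 0;0 0 0 0 0 0;0 0 0 0 0 0;0 0 -0.02 0 0 0;0 0 -0.04 0 0 0;0 0 -0.04 0 0 0;0 0 -0.04 0 0 0;0 0 -0.04 0 0 0;0 0 0 0 0 0;0 0 0 0 0 0",
  gripper=0.0854,
)

```text
t: 18.6
position: [456.9, 24.4, 266.2]
tcp_rot: [180.0, -0.1, 0.0]
contact_force: [0.1, -0.3, -0.6]
finger_gap: 85.5
gripper_force: 0.0
```

```bash
python3 - <<'E'
from h import *
from plant import r
s=r.state();print(s["position"],s["tcp_rot"])
w=r.grab_frame("wrist"); save(w,"w5")
x,y=456.4,24.5
p=w2px(w,[[x,y,70]])[0].astype(int); print(p)
a=cv2.resize(overlay(w,"",[(x,y,22,110),(x,y,62,78),(x,y,92,58)],(p[0]-80,p[1]-80,p[0]+80,p[1]+80)),(400,400))
x,y=451,194.4
p=w2px(w,[[x,y,8]])[0].astype(int); print(p)
b=cv2.resize(overlay(w,"",[(x,y,16,47),(x,y,16,25)],(p[0]-40,p[1]-40,p[0]+40,p[1]+40)),(400,400)) if 40<p[0]<600 else a*0
cv2.imwrite("pics/w5.png",np.hstack([a,b]))
E
```

```text
[456.90471726  24.3815923  266.16344261] [ 1.79969856e+02 -1.41227428e-01  6.67078716e-04]
[312 200]
[127 189]
```

View pics/w5.png

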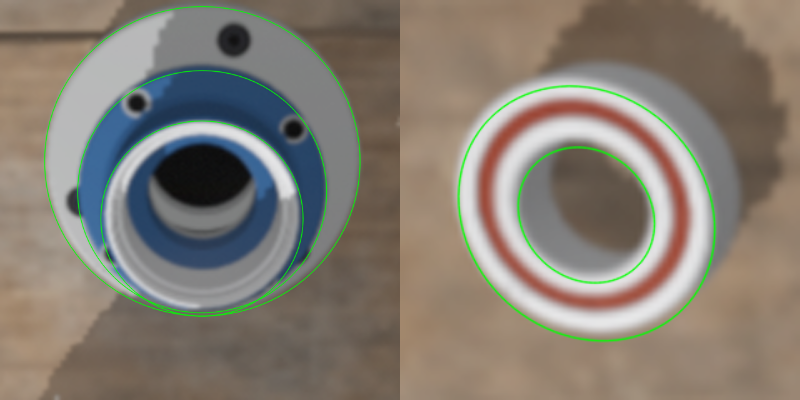

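Hub is home at about (457.5, 24.5). Its flange and boss outlines match within about 1.5 mm. The bearing prediction fits too, so I'll fetch the bearing.

>>> servo_tool(
  rows="-0.0008 -0.03 0 0 0 0;-0.0008 -0.03 0 0 0 0;-0.0008 -0.03 0 0 0 0;-0.0008 -0.03 0 0 0 0;-0.0008 -0.03 0 0 0 0;-0.0008 -0.0197 0 0 0 0;0 0 0.045 0 0 0;0 0 0.045 0 0 0;0 0 0.045 0 0 0;0 0 0.04 0 0 0;0 0 0.035 0 0 0;0 0 0.02 0 0 0",
)

```text
t: 19.85
position: [447.5, 193.5, 30.4]
tcp_rot: [179.9, 0.5, -0.0]
contact_force: [0.2, 0.0, 0.0]
finger_gap: 85.4
gripper_force: 0.0
```

>>> servo_tool(
  rows="0 0 0.008 0 0 0;0 0 0.0043 0 0 0;0 0 0 0 0 0",
)

```text
t: 20.15
position: [451.4, 194.2, 22.8]
tcp_rot: [180.0, 0.0, -0.0]
contact_force: [-0.4, 1.0, -0.2]
finger_gap: 85.6
gripper_force: 0.0
```

>>> servo_tool(
  rows="0 0 0 0 0 0;0 0 0 0 0 0;0 0 0 0 0 0;0 0 0 0 0 0;0 0 0 0 0 0;0 0 0 0 0 0;0 0 0 0 0 0;0 0 0 0 0 0",
  gripper=0.04,
  force=20,
)

```text
t: 20.95
position: [452.4, 194.4, 24.2]
tcp_rot: [-180.0, -0.1, 0.0]
contact_force: [-1.8, 0.4, 5.3]
finger_gap: 45.0
gripper_force: 19.7
```

>>> servo_tool(
  rows="0 0 0 0 0 0;0 0 0 0 0 0;0 0 0 0 0 0;0 0 0 0 0 0;0 0 0 0 0 0",
  gripper=0.0854,
)

```text
t: 21.45
position: [451.5, 194.2, 22.9]
tcp_rot: [180.0, 0.0, -0.0]
contact_force: [-0.5, -0.6, -1.0]
finger_gap: 85.6
gripper_force: 0.0
```

>>> servo_tool(
  rows="0 0 0 0 0 -0.1428;0 0 0 0 0 -0.1428;0 0 0 0 0 -0.1428;0 0 0 0 0 -0.1428;0 0 0 0 0 -0.1428;0 0 0 0 0 -0.1428;0 0 0 0 0 -0.1428;0 0 0 0 0 -0.1428;0 0 0 0 0 -0.1428;0 0 0 0 0 -0.1428;0 0 0 0 0 -0.1428;0 0 0 0 0 0",
)

```text
t: 22.65
position: [451.5, 194.2, 22.9]
tcp_rot: [-180.0, 0.0, 90.1]
contact_force: [0.6, 0.2, 0.8]
finger_gap: 85.5
gripper_force: 0.0
```

>>> servo_tool(
  rows="0 0 0 0 0 0;0 0 0 0 0 0;0 0 0 0 0 0;0 0 0 0 0 0;0 0 0 0 0 0;0 0 0 0 0 0;0 0 0 0 0 0;0 0 0 0 0 0",
  gripper=0.04,
  force=30,
)

```text
t: 23.45
position: [451.7, 194.2, 23.3]
tcp_rot: [180.0, 0.0, 90.0]
contact_force: [-2.3, -0.9, 5.3]
finger_gap: 44.5
gripper_force: 30.4
```

>>> servo_tool(
  rows="0 0 -0.02 0 0 0;0 0 -0.04 0 0 0;0 0 -0.04 0 0 0;0 0 -0.01 0 0 0;-0.03 0.001 0 0 0 0;-0.03 0.001 0 0 0 0;-0.03 0.001 0 0 0 0;-0.03 0.001 0 0 0 0;-0.03 0.001 0 0 0 0;-0.0197 0.0009 0 0 0 0;0 0 0 0 0 0;0 0 0 0 0 0",
)

```text
t: 24.65
position: [456.9, 24.5, 132.2]
tcp_rot: [-179.9, -0.0, 89.9]
contact_force: [-0.7, -0.0, -1.7]
finger_gap: 44.8
gripper_force: 31.6
```

```bash
python3 - <<'E'
from h import *
from plant import r
s=r.state();print(s["position"],s["tcp_rot"],s["finger_gap"])
w=r.grab_frame("wrist"); save(w,"w6")
x,y,z=s["position"]
im=overlay(w,"",[(457.4,24.5,62,78),(457.4,24.5,92,58),(x,y,z-7,47)],(215,180,415,330))
cv2.imwrite("pics/w6.png",im)
E
```

```text
[456.9370888   24.52059349 132.24446868] [-1.79925668e+02 -3.59587739e-02  8.98975125e+01] 44.8298452362108
```

View pics/w6.png

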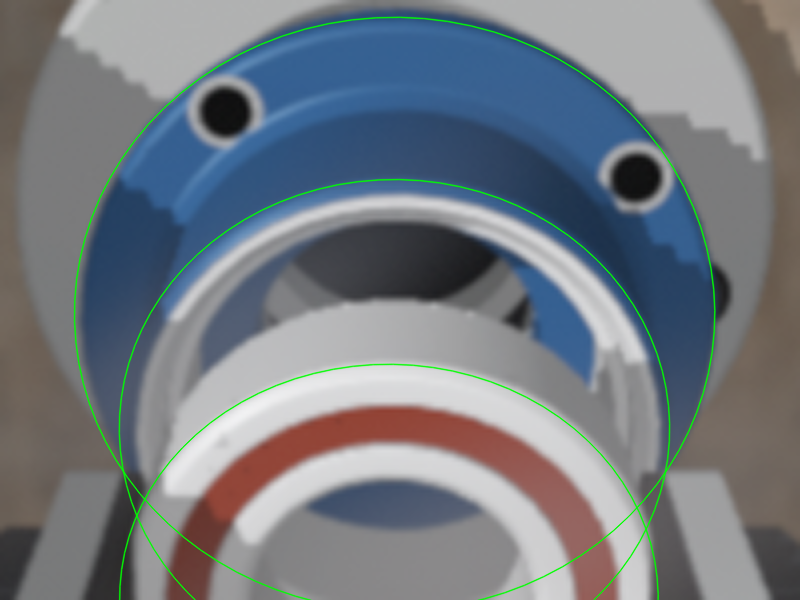

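Bearing is level in the grip, and its axis is within about 0.5 mm of the hub's. Lowering.

>>> servo_tool(
  rows="0 0 0.008 0 0 0;0 0 0.005 0 0 0;0 0 0.003 0 0 0;0 0 0.002 0 0 0;0 0 0.002 0 0 0;0 0 0.002 0 0 0;0 0 0.001 0 0 0;0 0 0 0 0 0;0 0 0 0 0 0",
)

```text
t: 25.6
position: [457.6, 24.5, 110.3]
tcp_rot: [180.0, -0.0, 90.0]
contact_force: [-1.7, -0.2, 3.8]
finger_gap: 44.7
gripper_force: 32.0
```

>>> servo_tool(
  rows="0 0 0 0 0 0;0 0 0 0 0 0;0 0 0 0 0 0;0 0 0 0 0 0;0 0 0 0 0 0;0 0 -0.02 0 0 0;0 0 -0.04 0 0 0;0 0 -0.04 0 0 0;0 0 -0.04 0 0 0;0 0 -0.03 0 0 0;0 0 0 0 0 0;0 0 0 0 0 0",
  gripper=0.0854,
)

```text
t: 26.8
position: [457.7, 24.5, 280.4]
tcp_rot: [179.9, 0.0, 90.0]
contact_force: [-0.1, 0.2, -1.7]
finger_gap: 85.2
gripper_force: 0.0
```

```bash
python3 - <<'E'
from h import *
from plant import r
s=r.state();print(s["position"],s["tcp_rot"])
w=r.grab_frame("wrist"); save(w,"w7")
x,y=457.5,24.5
p=w2px(w,[[x,y,80]])[0].astype(int); print(p)
a=overlay(w,"",[(x,y,22,110),(x,y,62,78),(x,y,92,58),(x,y,103,47),(x,y,103,25)],(p[0]-75,p[1]-75,p[0]+75,p[1]+75))
cv2.imwrite("pics/w7.png",a)
E
```

```text
[457.6875155   24.46636144 280.37067423] [1.79917113e+02 1.67285756e-02 9.00017715e+01]
[311 197]
```

View pics/w7.png

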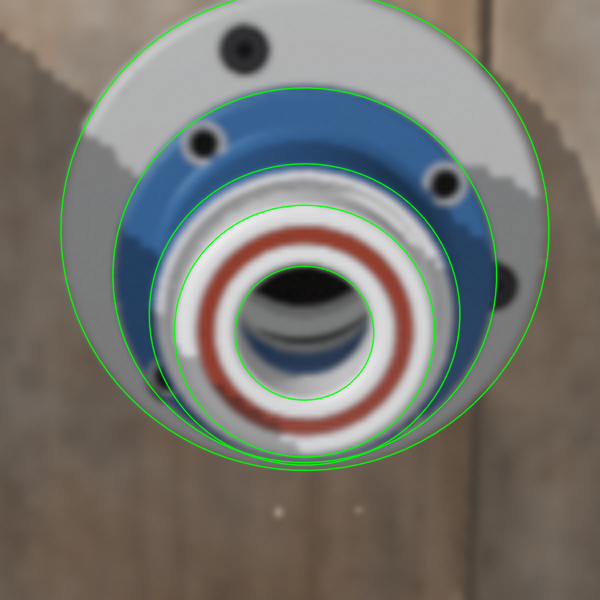

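The bearing lies flat and concentric at about (457.6, 24.5). Last part: the wide driver at (630.9, -36.3), the 46 mm disc.

>>> servo_tool(
  rows="-0.0101 0.029 0 0 0 0;-0.0101 0.029 0 0 0 0;-0.0101 0.029 0 0 0 0;-0.0101 0.029 0 0 0 0;-0.0102 0.029 0 0 0 0;-0.0102 0.0285 0 0 0 0;0 0 0.04 0 0 0;0 0 0.04 0 0 0;0 0 0.04 0 0 0;0 0 0.04 0 0 0;0 0 0.035 0 0 0;0 0 0.02 0 0 0",
)

```text
t: 28.05
position: [627.0, -35.4, 58.8]
tcp_rot: [-179.5, -0.1, 90.0]
contact_force: [-0.8, 0.9, -0.1]
finger_gap: 85.1
gripper_force: 0.0
```

>>> servo_tool(
  rows="0 0 0.01 0 0 0;0 0 0.007 0 0 0;0 0 0.003 0 0 0;0 0 0 0 0 0;0 0 0 0 0 0",
)

```text
t: 28.55
position: [631.8, -36.5, 46.2]
tcp_rot: [179.9, 0.0, 90.0]
contact_force: [0.1, -0.9, 0.2]
finger_gap: 85.7
gripper_force: 0.0
```

>>> servo_tool(
  rows="0 0 0 0 0 0;0 0 0 0 0 0;0 0 0 0 0 0;0 0 0 0 0 0;0 0 0 0 0 0;0 0 0 0 0 0;0 0 0 0 0 0;0 0 0 0 0 0;0 0 0 0 0 0;0 0 0 0 0 0",
  gripper=0.01,
  force=20,
)

```text
t: 29.55
position: [631.1, -36.3, 45.1]
tcp_rot: [180.0, 0.0, 90.0]
contact_force: [0.4, 0.1, 1.7]
finger_gap: 19.2
gripper_force: 23.4
```

>>> servo_tool(
  rows="0 0 0 0 0 0;0 0 0 0 0 0;0 0 0 0 0 0;0 0 0 0 0 0;0 0 0 0 0 0;0 0 0 0 0 0;0 0 0 0 0 0;0 0 0 0 0 0",
  gripper=0.07,
)

```text
t: 30.35
position: [631.0, -36.3, 45.0]
tcp_rot: [180.0, 0.0, 90.0]
contact_force: [-0.9, -0.5, 0.4]
finger_gap: 70.1
gripper_force: 0.0
```

>>> servo_tool(
  rows="0 0 0 0 0 0.1428;0 0 0 0 0 0.1428;0 0 0 0 0 0.1428;0 0 0 0 0 0.1428;0 0 0 0 0 0.1428;0 0 0 0 0 0.1428;0 0 0 0 0 0.1428;0 0 0 0 0 0.1428;0 0 0 0 0 0.1428;0 0 0 0 0 0.1428;0 0 0 0 0 0.1428;0 0 0 0 0 0",
)

```text
t: 31.55
position: [631.0, -36.3, 45.0]
tcp_rot: [-180.0, -0.0, -0.1]
contact_force: [0.9, -0.4, 0.0]
finger_gap: 70.1
gripper_force: 0.0
```

>>> servo_tool(
  rows="0 0 0 0 0 0;0 0 0 0 0 0;0 0 0 0 0 0;0 0 0 0 0 0;0 0 0 0 0 0;0 0 0 0 0 0;0 0 0 0 0 0;0 0 0 0 0 0;0 0 0 0 0 0;0 0 0 0 0 0",
  gripper=0.01,
  force=30,
)

```text
t: 32.55
position: [631.0, -36.3, 45.1]
tcp_rot: [180.0, -0.0, 0.0]
contact_force: [-0.7, 0.4, 0.9]
finger_gap: 19.4
gripper_force: 29.3
```

>>> servo_tool(
  rows="0 0 -0.02 0 0 0;0 0 -0.04 0 0 0;0 0 -0.04 0 0 0;0 0 -0.02 0 0 0;-0.029 -0.0101 0 0 0 0;-0.029 -0.0101 0 0 0 0;-0.029 -0.0101 0 0 0 0;-0.029 -0.0101 0 0 0 0;-0.029 -0.0102 0 0 0 0;-0.0284 -0.0102 0 0 0 0;0 0 0 0 0 0;0 0 0 0 0 0",
)

```text
t: 33.75
position: [457.4, 24.7, 165.0]
tcp_rot: [180.0, -0.0, 0.0]
contact_force: [1.3, -0.1, -1.4]
finger_gap: 19.0
gripper_force: 29.7
```

>>> servo_tool(
  rows="0 0 0.01 0 0 0;0 0 0.002 0 0 0;0 0 0 0 0 0;0 0 0 0 0 0",
)

```text
t: 34.15
position: [457.8, 24.3, 152.6]
tcp_rot: [-180.0, 0.0, -0.0]
contact_force: [0.8, -0.8, -1.9]
finger_gap: 19.0
gripper_force: 29.7
```

```bash
python3 - <<'E'
from h import *
from plant import r
s=r.state();print(s["position"],s["tcp_rot"],s["finger_gap"],s["contact_force"])
w=r.grab_frame("wrist"); save(w,"w8"); c=r.grab_frame("scene"); save(c,"s8")
x,y=457.6,24.5; z=153
a=overlay(w,"",[(x,y,103,47),(x,y,92,58),(x,y,z-21,46),(x,y,z-37,46),(x,y,z-45,22),(x,y,z+14,20)],(232,200,392,350))
p=w2px(c,[[x,y,105]])[0].astype(int);print(p)
b=overlay(c,"",[(x,y,103,47),(x,y,92,58),(x,y,z-21,46),(x,y,z-37,46),(x,y,z-45,22)],(p[0]-34,p[1]-60,p[0]+34,p[1]+60))
cv2.imwrite("pics/w8.png",np.hstack([cv2.resize(a,(480,450)),cv2.resize(b,(255,450))]))
E
```

```text
[457.778698    24.31840015 152.63100164] [-1.79991883e+02  4.07607799e-02 -1.49277617e-02] 19.00934972161964 [ 0.78161702 -0.83160953 -1.93870953]
[244 227]
```

View pics/w8.png

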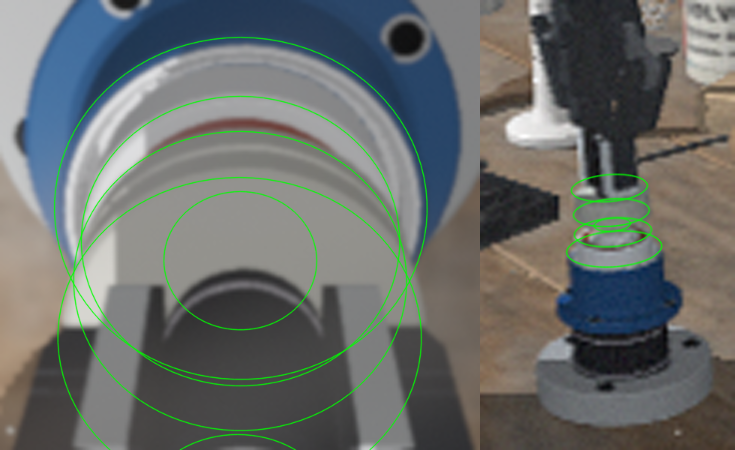

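Driver hangs upright above the bore and the outlines agree within about 1 mm. Lowering while watching the force.

>>> servo_tool(
  rows="0 0 0.003 0 0 0;0 0 0.002 0 0 0;0 0 0.002 0 0 0;0 0 0.001 0 0 0;0 0 0.001 0 0 0;0 0 0 0 0 0",
)

```text
t: 34.85
position: [457.5, 24.5, 143.9]
tcp_rot: [-180.0, 0.0, 0.0]
contact_force: [0.2, 0.3, -2.7]
finger_gap: 19.0
gripper_force: 29.7
```

Pilot is 4 mm into the bore with no contact force.

>>> servo_tool(
  rows="0 0 0.002 0 0 0;0 0 0.001 0 0 0;0 0 0.001 0 0 0;0 0 0 0 0 0;0 0 0 0 0 0",
)

```text
t: 35.35
position: [457.7, 24.5, 140.0]
tcp_rot: [-180.0, -0.0, -0.0]
contact_force: [0.5, 0.3, -0.4]
finger_gap: 19.1
gripper_force: 29.6
```

>>> servo_tool(
  rows="0 0 0 0 0 0;0 0 0 0 0 0;0 0 0 0 0 0;0 0 0 0 0 0;0 0 0 0 0 0;0 0 0 0 0 0;0 0 -0.02 0 0 0;0 0 -0.04 0 0 0;0 0 -0.04 0 0 0;0 0 -0.04 0 0 0;0 0 -0.03 0 0 0;0 0 0 0 0 0",
  gripper=0.07,
)

```text
t: 36.55
position: [459.9, 24.1, 315.1]
tcp_rot: [179.9, -0.5, 0.0]
contact_force: [-0.1, -0.2, 0.7]
finger_gap: 70.3
gripper_force: 0.0
```

```bash
python3 - <<'E'
from h import *
from plant import r
w=r.grab_frame("wrist"); c=r.grab_frame("scene")
x,y=457.6,24.5
p=w2px(w,[[x,y,90]])[0].astype(int)
a=overlay(w,"",[(x,y,119,46),(x,y,154,20),(x,y,62,78)],(p[0]-75,p[1]-75,p[0]+75,p[1]+75))
p=w2px(c,[[x,y,80]])[0].astype(int)
b=overlay(c,"",[(x,y,103,46),(x,y,119,46),(x,y,154,20)],(p[0]-45,p[1]-75,p[0]+45,p[1]+75))
cv2.imwrite("pics/w9.png",np.hstack([cv2.resize(a,(450,450)),cv2.resize(b,(270,450))]))
print(r.state()["contact_force"],r.state()["t"])
E
```

```text
[ 0.13003344 -0.42082668 -1.34418172] 36.65
```

View pics/w9.png

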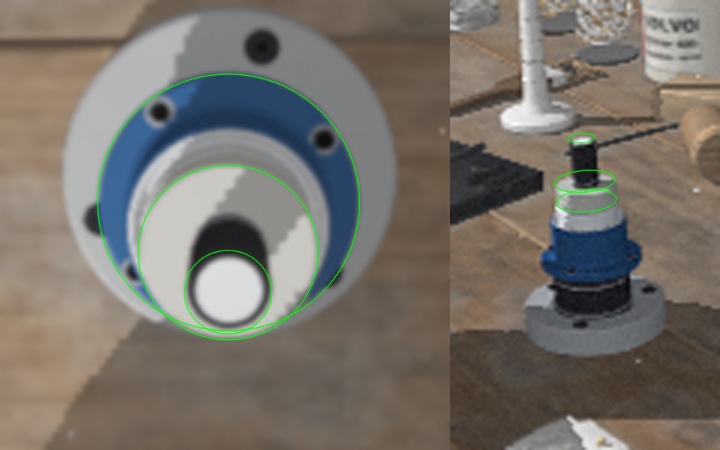

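The stack is upright, and the driver's disc and cap match their seated heights and centre. Handing in.

```bash
python3 -c "
from plant import r
print(r.close_job())"
```

```text
the job is handed in; nothing more can be done
None
```

The sleeve, hub, bearing and wide driver are stacked and released on the 110 mm plate, home and upright in the last pictures. I handed the job in at about 37 s, with the small driver and oil can left alone; the hand-in returned no verdict.

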